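# Pack the muffin cup and hasp the lunchbox shut

### The arm

A 7-joint arm with a two-finger parallel gripper is mounted at the origin on the work surface. World frame = base frame: x ahead of the robot, y to its left, z up, the work surface at z = 0. Lengths are in m, angles in rad, forces in N, time in s.
With the tool pointing down it reaches from about 0.425 to 0.875 m from the base axis. Payload 8.4 kg.
Tool frame: the origin (TCP) lies on the centre line of the jaws, within the pads' length; the fingertips stand 19 mm ahead of it and the grasp point (between the pads) is the TCP; z points along the fingers, y is the direction in which the jaws open and shut (so a half turn about z gives the same grasp; the last joint's range is limited). The gripper opens to 87 mm and grips with 3 to 60 N. Pads are 19 mm wide; open, the fingers measure 117 mm over their backs; the gripper's body (75 mm by 190 mm) begins 51 mm behind the grasp point.
Start: joints at [-1.342, 0.333, 0.04, 1.465, -0.013, 1.343, -0.059], TCP at [0.209, 0.615, 0.242] pointing down, gripper open.
Joint ranges: [-2.58, 2.58], [-0.38, 2.09], [-1.3, 1.39], [0.25, 2.4], [-1.5, 4.64], [0.08, 2.09], [-2.65, 2.65]. Speed limits (rad/s): [2.22, 2.22, 2.79, 2.79, 3.14, 3.14, 3.14].

### API

Orientations are given as a unit quaternion [x, y, z, w].
In Python, from station import robot, capture gives the robot as it stands. The module is installed in compiled form; this text tells all that it offers.
- The arm moves only by the tool drive_tool, never from a script. Its argument "series" is text: rows parted by semicolons, each of 5 numbers parted by spaces: the shift along the tool's x, y, z in cm, then the turn about the tool's z in degrees, then the gripper's target within -1 to 1 (fully open at 1, half-way at 0, shut at -1). A call has 1 to 8 rows; each row is the pose to reach, as a shift and turn from the pose measured when the call began, along the tool's axes at that moment; what a row does not reach only later rows make up. A row lasts 1/12 s, in which the tool goes at most 41.7 mm and 7.16 degrees, less where a joint would pass 70% of its speed; a pose out of reach is approached as far as the arm can. A call with a gripper value outside its range is refused whole. The fingers move at their own pace and stop on an object; "grip_force" is the grip in N (left out, the last holds). Time passes only in rows, so rows that repeat a pose let the fingers close. It gives the time, the measured TCP pose, the force and the opening at its end, in the units of the state.
- robot.get_state(): the state, without advancing time (a new reading comes with each control period).
- capture(name): name is "side" or "top"; returns a dict with "color" (480x640x3 uint8, red, green, blue), "range_z" (480x640 float32, m along the optical axis (not along the pixel's ray), 0 where there is no reading), "fov_y" (degrees; the focal length in pixels is half the picture's height over the tangent of half this angle, whatever the lens; pixels are square), "cx", "cy" (the principal point, pixels), "pose" (4x4, takes a point from camera to world coordinates). Camera axes: x right, y down, z forward; pixel columns grow to the right and rows downward; lengths in m; the calibration is good to about 2 mm. A picture is of the moment at which its call begins.
- robot.finish_job(): hands the job in, once; it reports no verdict.
The state is a dict: "time": time; "qpos": joint angles; "qvel": joint speeds; "tau": joint torques, N m; "position": TCP position; "orientation": TCP orientation; "force": force on the tool from outside, world axes, zero at the start; "ft_torque": the same for the moment, N m; "opening": opening from 0.0 (shut) to 1.0 (fully open).
Only numpy, scipy, OpenCV 4.12 (cv2) and the standard library are available. Lean on these libraries where they do the work, as an engineer would, in place of code of your own. Each camera call takes 0.05 s, during which the arm holds its last target. There are 200 camera calls.

### The job

Stand the silicone muffin cup upright on the floor of the open lunchbox, then shut the lid fully, and then swing the steel hasp over the catch on the lid until it lies flat. Leave the food jar, glass container, pepper grinder and rice paddle where they are.

Things in the scene. Friction and masses are not known exactly. Their poses are not given: they have to be found in the camera images.
- lunchbox: Stainless steel lunchbox fixed to the counter, open-topped, 120 mm deep (x) x 180 mm wide (y) x 64 mm high, walls and floor 5 mm. Origin: centre of its underside; z up, -x is its front (towards the robot, where the hasp is), +x its back (where the lid is hinged). A 14 mm bracket in the middle of the front carries the hasp.
- lid (a joint): Hinge of the lunchbox's wooden lid (plate 124 x 184 x 8 mm). 0 = shut, flat on the rim (top face 72 mm above the counter); about 1.57 = upright; at most 1.9, leaning back. Starts open; a stiff hinge, it stays where it is left (about 2 to 3 N at the front edge moves it).
- lid_hinge (a point): Middle of the lid's hinge line, on the box's back rim: lunchbox frame (60, 0, 64) mm; the line runs along the lunchbox's y. Orientation turns with the lid: the lid extends along its own -x, its underside lies at its z = 0 and its outer face at z = +8 mm.
- lid_front (a point): Middle of the lid's free (front) edge, 122 mm from the hinge line, at mid thickness.
- catch (a point): Top of the catch, a steel wire staple 24 mm long (along x), 6 mm thick, that stands 13 mm above the lid's outer face, 85 mm from the lid's hinge line, centred in y.
- hasp (a joint): Hinge of the steel hasp, a flat slotted leaf 84 mm long, 44 mm wide, 5 mm thick. 0 = lies flat over the shut lid with the staple through its slot; 1.57 = upright; 2.95 = folded out to the box's front, almost level. It starts folded out; a stiff hinge, it stays where it is left (about 1 N at its end moves it).
- hasp_hinge (a point): Middle of the hasp's hinge line: lunchbox frame (-70, 0, 76) mm; the line runs along the lunchbox's y. At joint value q a point r along the leaf lies at lunchbox x = -70 + r cos q, z = 76 + r sin q (mm).
- hasp_end (a point): Middle of the leaf's free end, 84 mm from its hinge line. The slot (28 mm long, 24 mm wide) runs from 30 to 59 mm from the hinge line; the last 25 mm are solid, 44 mm between the side edges.
- cup: Teal silicone muffin cup, empty, open upwards, fluted outside, loose, 40 g: 45 mm high, outer diameter 64 mm at the rim and 54 mm at the base, wall and floor 5 mm. Origin: centre of its underside, z up.
- jar: Stainless steel food jar, bystander: cylinder 80 mm diameter, 113 mm high; origin centre of underside.
- container: Round glass container with grey clip lid, bystander: 128 mm over its clips, 62 mm high; origin centre of underside.
- grinder: Black push-button pepper grinder, bystander: 52 mm diameter, 150 mm high; origin centre of underside.
- paddle: White plastic rice paddle lying flat, bystander: 197 mm long (x, blade at +x), blade 64 mm wide, 10 mm thick; origin on the counter near its middle.
Mind the look-alikes: they are no part of the job. There is more than one size of the cup; the job needs the middle-sized. What is shaped like the lunchbox but green or purple is not meant.

How it is judged:
By the outcome, as a careful person would: the job done as asked, in the order asked, and still so for the second after the job is handed in, with the robot touching nothing.
It also fails if it takes over 72 s, if anything falls off the work surface, if the arm or the gripper's body presses on something with over 40 N, if the wrist force passes 120 N, or if a joint passes its speed limit or range.

## Working session

There is one attempt and no reset: what is moved stays moved. The work goes in short steps, Python scripts to look and compute and a tool call to move; the robot and the scene stay as the last step left them, time stands still between calls to the robot, and variables do not carry over. Pictures are saved under pics/ and viewed, about 8 in all and at most 12, crops included, and the job is handed in when it is done.

Besides the shell and the picture viewer there is one more tool, called after ">>>" as a command line: name --argument value ..., lists and objects as JSON in quotes. drive_tool: Moves the arm, as the interface text tells. Its arguments: {"type":"object","properties":{"series":{"type":"string"},"grip_force":{"type":"number"}},"required":["series"]}

```bash
mkdir -p pics
cat > h.py <<'E'
import numpy as np, cv2
from station import robot, capture
def cloud(c):
    h,w=c["range_z"].shape; f=h/2/np.tan(np.radians(c["fov_y"])/2)
    u,v=np.meshgrid(np.arange(w),np.arange(h)); z=c["range_z"]
    p=np.stack([(u-c["cx"])/f*z,(v-c["cy"])/f*z,z,np.ones_like(z)],-1)@c["pose"].T
    p=p[...,:3]; p[z==0]=np.nan; return p
def save(c,n): cv2.imwrite(f"pics/{n}.png",c["color"][...,::-1])
E
python3 - <<'E'
from h import *
for n in("top","side"):
    c=capture(n); save(c,n+"0"); np.savez(n+"0.npz",**c); print(n,c["pose"].round(3).tolist(),c["fov_y"],c["cx"],c["cy"])
print(robot.get_state())
E
```

```text
top [[-0.023, -0.991, 0.135, 0.324], [-1.0, 0.025, 0.018, -0.026], [-0.021, -0.134, -0.991, 1.127], [0.0, 0.0, 0.0, 1.0]] 54.73859155543446 315.6639624705176 243.7418246783364
side [[0.994, -0.073, 0.081, 0.381], [-0.109, -0.729, 0.676, -0.942], [0.01, -0.68, -0.733, 1.076], [0.0, 0.0, 0.0, 1.0]] 46.52255201885224 319.7953694114722 234.9848258503994
{'time': 0.1, 'qpos': array([-1.34220434,  0.33381402,  0.03989645,  1.46618825, -0.01340067,
        1.34329228, -0.05851727]), 'qvel': array([ 0.00032738, -0.00082192, -0.00015417, -0.00164405, -0.0012531 ,
       -0.00020176,  0.00080846]), 'tau': array([ 3.86274245e-03, -6.57810044e+01,  1.34022664e+00, -4.04699922e+01,
       -5.95319644e-02,  4.13335045e-02,  7.07194431e-05]), 'position': array([0.20917797, 0.61500286, 0.24076281]), 'orientation': array([ 1.63190286e-01,  9.86594352e-01, -7.14782682e-04, -6.66051197e-05]), 'force': array([-0.4836233 , -0.6874663 , -0.28472886]), 'ft_torque': array([-0.05206077, -0.02128347,  0.03661126]), 'opening': 1.00167586624665}
```

View pics/top0.png

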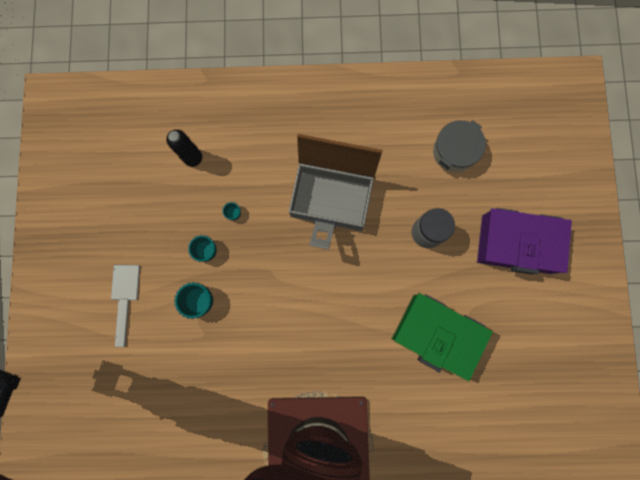

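View pics/side0.png

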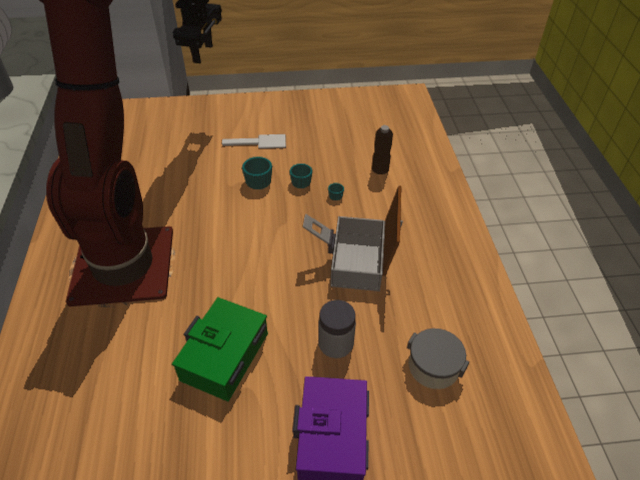

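The top view shows the middle cup at (203,249), between the small one at (232,211) and the large one at (194,300). The lunchbox is at (333,197) with its lid upright at (340,157), and the hasp is folded out at (322,236). Next I'll measure these.

Run:
```python
from h import *
for n in("top","side"):
    c=dict(np.load(n+"0.npz")); p=cloud(c); col=c["color"]; hsv=cv2.cvtColor(col,cv2.COLOR_RGB2HSV)
    m=((hsv[...,0]>80)&(hsv[...,0]<100)&(hsv[...,1]>110)).astype(np.uint8)
    k,lab,st,ce=cv2.connectedComponentsWithStats(m)
    for i in range(1,k):
        if st[i,4]<60: continue
        q=p[lab==i]; q=q[~np.isnan(q[:,0])]; zt=np.percentile(q[:,2],97); r=q[q[:,2]>zt-.006]
        (cx,cy),rad=cv2.minEnclosingCircle(r[:,:2].astype(np.float32))
        print(n,"cup",st[i].tolist(),"ztop",zt.round(4),"c",round(cx,4),round(cy,4),"rad",round(rad,4))
    # lunchbox region
    roi=(p[...,0]>.42)&(p[...,0]<.80)&(p[...,1]>-.17)&(p[...,1]<.13)&(p[...,2]>.02)
    # rim: z 58..68mm ; grey
    grey=hsv[...,1]<90
    rim=roi&grey&(p[...,2]>.058)&(p[...,2]<.07)
    q=p[rim]; print(n,"rim",len(q)); 
    rc=cv2.minAreaRect(q[:,:2].astype(np.float32)); print(rc, cv2.boxPoints(rc).round(4).tolist())
    lid=roi&~grey&(p[...,2]>.085)
    q=p[lid]; print("lid",len(q),q.min(0).round(3),q.max(0).round(3))
    ctr=q.mean(0); U,S,V=np.linalg.svd(q-ctr,full_matrices=False); print("lid c",ctr.round(4),"n",V[2].round(3),S.round(3), "rms",S[2]/len(q)**.5)
    hs=roi&grey&(p[...,2]>.074)&(p[...,0]<.60)
    q=p[hs]; print("hasp",len(q),q.min(0).round(3),q.max(0).round(3),q.mean(0).round(3)); 
    if len(q)>5: rc=cv2.minAreaRect(q[:,:2].astype(np.float32)); print(rc)
    # others
    for nm,a in dict(jar=(.45,.7,-.3,-.16),cont=(.68,.85,-.4,-.2),grin=(.68,.85,.2,.4)).items():
        s=(p[...,0]>a[0])&(p[...,0]<a[1])&(p[...,1]>a[2])&(p[...,1]<a[3])&(p[...,2]>.03)
        q=p[s]; 
        if len(q): zt=np.percentile(q[:,2],95); t=q[q[:,2]>zt-.01]; print(nm,len(q),zt.round(3),t.mean(0).round(3),t.min(0).round(3),t.max(0).round(3))
```

```text
top cup [223, 203, 17, 17, 217] ztop 0.0328 c 0.5591 0.1965 rad 0.0207
top cup [189, 236, 27, 25, 529] ztop 0.0469 c 0.468 0.2642 rad 0.0311
top cup [175, 283, 37, 35, 989] ztop 0.0611 c 0.3456 0.2791 rad 0.0413
top rim 659
((0.5790618658065796, -0.042955830693244934), (0.17994961142539978, 0.1358328014612198), 77.20938873291016) [[0.492900013923645, -0.11569999903440475], [0.6254000067710876, -0.14569999277591705], [0.6651999950408936, 0.02979999966919422], [0.532800018787384, 0.05979999899864197]]
lid 2078 [ 0.472 -0.152  0.085] [0.69  0.029 0.188]
lid c [ 0.6568 -0.0614  0.1427] n [-0.956  0.22   0.192] [2.414 1.443 0.193] rms 0.004242539716385998
hasp 482 [ 0.45  -0.053  0.077] [0.526 0.007 0.135] [ 0.487 -0.022  0.104]
((0.4869363009929657, -0.02216281369328499), (0.049870509654283524, 0.07010414451360703), 77.72200775146484)
jar 1106 0.116 [ 0.498 -0.272  0.113] [ 0.461 -0.3    0.106] [ 0.536 -0.24   0.119]
cont 1257 0.066 [ 0.716 -0.352  0.062] [ 0.68  -0.4    0.056] [ 0.76  -0.299  0.07 ]
grin 734 0.15 [0.705 0.3   0.147] [0.688 0.283 0.14 ] [0.723 0.318 0.154]
side cup [243,
[... 306 characters left out ...]
3841858, -0.15039999783039093], [0.6639000177383423, 0.030899999663233757], [0.5361999869346619, 0.060100000351667404]]
lid 894 [ 0.447 -0.155  0.085] [0.688 0.029 0.187]
lid c [ 0.6486 -0.074   0.1446] n [ 0.645 -0.089 -0.759] [1.662 1.139 0.784] rms 0.026207609683150612
hasp 382 [ 0.45  -0.056  0.075] [0.523 0.004 0.133] [ 0.487 -0.026  0.102]
((0.48632827401161194, -0.022869016975164413), (0.05316654592752457, 0.07020075619220734), 76.64872741699219)
jar 823 0.115 [ 0.498 -0.275  0.113] [ 0.461 -0.3    0.106] [ 0.535 -0.241  0.119]
cont 1387 0.065 [ 0.716 -0.355  0.062] [ 0.68  -0.4    0.055] [ 0.759 -0.3    0.068]
grin 652 0.147 [0.705 0.296 0.144] [0.688 0.275 0.137] [0.724 0.313 0.154]
```

```bash
cat >> h.py <<'E'
from scipy.spatial.transform import Rotation as R
C=np.array([.586,-.0455,0]); YAW=np.radians(-12.8)
EX=np.array([np.cos(YAW),np.sin(YAW),0]); EY=np.array([-np.sin(YAW),np.cos(YAW),0])
def box(x,y,z): return C+x*EX/1e3+y*EY/1e3+np.array([0,0,z/1e3])   # mm
def plan(*pts):
    s=robot.get_state(); M=R.from_quat(s["orientation"]).as_matrix()
    print("t",round(s["time"],2),"pos",s["position"].round(4),"F",s["force"].round(1),"op",round(s["opening"],3),
      "jaw vs boxY deg",round(float(np.degrees(np.arcsin(np.cross(EY,M[:,1])[2]))),2),"tilt",M[:,2].round(3))
    for p in pts: print("  ",((M.T@(np.array(p)-s["position"]))*100).round(2))
E
python3 -c "
from h import *
plan([.4683,.2625,.12],[.4683,.2625,.027])"
```

```text
t 0.1 pos [0.2092 0.615  0.2408] F [-0.5 -0.7 -0.3] op 1.002 jaw vs boxY deg -5.98 tilt [-0.    -0.001 -1.   ]
   [-35.88 -25.01  12.12]
   [-35.88 -25.    21.42]
```

>>> drive_tool --series "-35.9 -25 8 -6 1;-35.9 -25 8 -6 1;-35.9 -25 8 -6 1;-35.9 -25 8 -6 1;-35.9 -25 10 -6 1;-35.9 -25 12 -6 1;-35.9 -25 12 -6 1;-35.9 -25 12 -6 1" --grip_force 8

```text
time: 0.77
position: [0.401, 0.3535, 0.16]
orientation: [0.111, 0.994, -0.001, -0.0]
force: [0.5, 0.6, 0.4]
opening: 1.001
```

>>> drive_tool --series "0 0 0 0 1"

```text
time: 0.85
position: [0.405, 0.3452, 0.1575]
orientation: [0.116, 0.993, -0.003, -0.0]
force: [0.5, -0.1, 0.1]
opening: 1.004
```

```bash
python3 -c "
from h import *
plan([.4683,.2625,.12],[.4683,.2625,.027])"
```

```text
t 0.85 pos [0.405  0.3452 0.1575] F [ 0.5 -0.1  0.1] op 1.004 jaw vs boxY deg -0.52 tilt [-0.001 -0.007 -1.   ]
   [-8.07 -6.56  3.79]
   [-8.06 -6.5  13.09]
```

>>> drive_tool --series "-8.1 -6.6 3.8 -0.5 1;-8.1 -6.6 3.8 -0.5 1;-8.1 -6.6 3.8 -0.5 1;-8.1 -6.6 3.8 -0.5 1;-8.1 -6.6 3.8 -0.5 1;-8.1 -6.6 3.8 -0.5 1;-8.1 -6.6 3.8 -0.5 1"

```text
time: 1.43
position: [0.4679, 0.2636, 0.1202]
orientation: [0.111, 0.994, -0.003, -0.0]
force: [-0.5, 0.3, 0.4]
opening: 1.002
```

```bash
python3 -c "
from h import *
plan([.4683,.2625,.12],[.4683,.2625,.027])"
```

```text
t 1.43 pos [0.4679 0.2636 0.1202] F [-0.5  0.3  0.4] op 1.002 jaw vs boxY deg 0.09 tilt [-0.001 -0.006 -1.   ]
   [-0.06 -0.1   0.02]
   [-0.06 -0.04  9.32]
```

>>> drive_tool --series "0 -0.1 3 0 1;0 -0.1 6 0 1;0 -0.1 9 0 1;0 -0.1 9.3 0 1;0 -0.1 9.3 0 1;0 -0.1 9.3 0 -1;0 -0.1 9.3 0 -1;0 -0.1 9.3 0 -1"

```text
time: 2.1
position: [0.4686, 0.263, 0.0291]
orientation: [0.111, 0.994, -0.002, 0.001]
force: [-0.0, -0.1, -0.3]
opening: 0.855
```

>>> drive_tool --series "0 0 0 0 -1;0 0 0 0 -1;0 0 0 0 -1;0 0 0 0 -1"

```text
time: 2.43
position: [0.4695, 0.2638, 0.0302]
orientation: [0.111, 0.994, -0.001, 0.002]
force: [0.9, 1.4, 7.6]
opening: 0.713
```

```bash
python3 -c "
from h import *
plan(box(0,0,125),box(0,0,34))
save(capture('top'),'grasp')"
```

```text
t 2.43 pos [0.4695 0.2638 0.0302] F [0.9 1.4 7.6] op 0.713 jaw vs boxY deg 0.11 tilt [ 0.003 -0.002 -1.   ]
   [-18.2  -27.63  -9.37]
   [-18.16 -27.61  -0.27]
```

>>> drive_tool --series "0 0 -3 0 -1;0 0 -6 0 -1;0 0 -9 0 -1;0 0 -9.5 0 -1;0 0 -9.5 0 -1;0 0 -9.5 0 -1"

```text
time: 2.98
position: [0.4689, 0.2639, 0.1248]
orientation: [0.11, 0.994, -0.001, 0.002]
force: [-0.2, -1.3, 0.5]
opening: 0.708
```

```bash
python3 -c "
from h import *
plan(box(0,0,125),box(0,0,34))
save(capture('side'),'lift')"
```

```text
t 2.98 pos [0.4689 0.2639 0.1248] F [-0.2 -1.3  0.5] op 0.708 jaw vs boxY deg 0.12 tilt [ 0.003 -0.002 -1.   ]
   [-18.21 -27.62   0.09]
   [-18.18 -27.6    9.19]
```

View pics/lift.png

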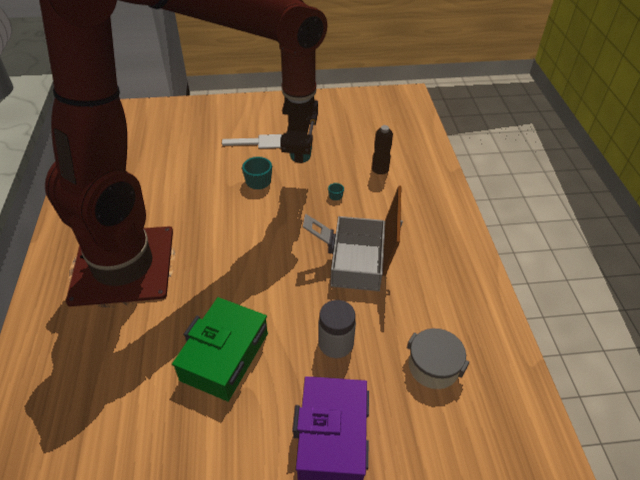

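The cup is held upright and clear of the counter at (300,155). Now I'll carry it over to the box.

>>> drive_tool --series "-2 -3 -1.5 0 -1;-4.5 -6.5 -1.5 0 -1;-7 -10 -1.5 0 -1;-9.5 -14 -1.5 0 -1;-12 -18 -1.5 0 -1;-14 -21.5 -1.5 0 -1;-16 -24.5 -1.5 0 -1;-18.2 -27.6 -1.5 0 -1"

```text
time: 3.7
position: [0.5835, -0.0449, 0.1386]
orientation: [0.11, 0.994, -0.002, -0.0]
force: [1.6, -0.2, -0.2]
opening: 0.707
```

>>> drive_tool --series "0 0 0 0 -1;0 0 0 0 -1"

```text
time: 3.87
position: [0.5825, -0.0488, 0.1365]
orientation: [0.113, 0.994, -0.003, -0.002]
force: [0.0, 0.5, 0.4]
opening: 0.712
```

```bash
python3 -c "
from h import *
plan(box(0,0,125),box(0,0,37))"
```

```text
t 3.87 pos [ 0.5825 -0.0488  0.1365] F [0.  0.5 0.4] op 0.712 jaw vs boxY deg -0.21 tilt [-0.004 -0.006 -1.   ]
   [-0.27  0.4   1.15]
   [-0.29  0.46  9.95]
```

>>> drive_tool --series "-0.3 0.4 1.5 0 -1;-0.3 0.4 4 0 -1;-0.3 0.4 6.5 0 -1;-0.3 0.4 8.5 0 -1;-0.3 0.4 9.5 0 -1;-0.3 0.4 9.9 0 -1;-0.3 0.4 9.9 0 -1"

```text
time: 4.45
position: [0.5852, -0.0453, 0.0366]
orientation: [0.113, 0.994, -0.003, -0.003]
force: [-0.2, 0.2, -0.2]
opening: 0.708
```

```bash
python3 -c "
from h import *
plan(box(0,0,125),box(0,0,34))"
```

```text
t 4.45 pos [ 0.5852 -0.0453  0.0366] F [-0.2  0.2 -0.2] op 0.708 jaw vs boxY deg -0.16 tilt [-0.006 -0.006 -1.   ]
   [-0.04 -0.06 -8.84]
   [-0.09  0.    0.26]
```

>>> drive_tool --series "0 0 0.1 0 -1;0 0 0.2 0 -1;0 0 0.3 0 -1;0 0 0.3 0 -1"

```text
time: 4.78
position: [0.5855, -0.0447, 0.0349]
orientation: [0.113, 0.994, -0.003, -0.003]
force: [-3.7, 0.6, 8.8]
opening: 0.709
```

>>> drive_tool --series "0 0 0 0 1;0 0 0 0 1;0 0 0 0 1;0 0 0 0 1;0 0 0 0 1;0 0 -1.5 0 1;0 0 -4 0 1;0 0 -7 0 1"

```text
time: 5.45
position: [0.5845, -0.0445, 0.1042]
orientation: [0.113, 0.994, -0.003, -0.004]
force: [0.6, 0.3, 0.6]
opening: 0.998
```

>>> drive_tool --series "0 0 -4 0 1;0 0 -8 0 1;0 0 -12 0 1;0 0 -13 0 1;0 0 -13 0 1;0 0 -13 0 -1"

```text
time: 5.95
position: [0.5859, -0.0437, 0.2343]
orientation: [0.113, 0.994, -0.003, -0.004]
force: [0.2, -0.7, -0.9]
opening: 0.978
```

```bash
python3 -c "
from h import *
c=capture('side'); cv2.imwrite('pics/placed.png',cv2.resize(c['color'][150:330,250:490,::-1],None,fx=3,fy=3))
plan(box(130,40,254),box(105,40,170))"
```

```text
t 6.0 pos [ 0.5853 -0.0436  0.2331] F [-0.3 -0.  -0.9] op 0.942 jaw vs boxY deg -0.14 tilt [-0.01  -0.005 -1.   ]
   [-13.08   3.85  -2.24]
   [-10.66   3.91   6.19]
```

View pics/placed.png

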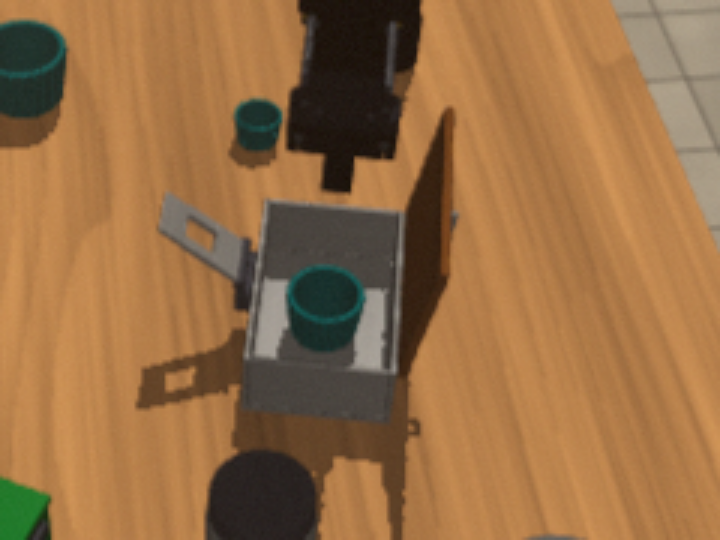

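The cup stands upright in the box at crop (325,305), and the lid is still open. Next I move the closed fingers behind the lid.

>>> drive_tool --series "0 0 -2 0 -1;-2 2 -2.2 0 -1;-6 3.9 -2.2 0 -1;-10 3.9 -2.2 0 -1;-13 3.9 -2.2 0 -1;-13 3.9 -2.2 0 -1;-13 3.9 -2.2 0 -1;-13 3.9 -2.2 0 -1"

```text
time: 6.67
position: [0.7201, -0.035, 0.2515]
orientation: [0.113, 0.994, -0.004, -0.006]
force: [-0.9, -0.8, -0.4]
opening: 0.355
```

```bash
python3 -c "
from h import *
plan(box(130,40,170),box(80,40,170))"
```

```text
t 6.67 pos [ 0.7201 -0.035   0.2515] F [-0.9 -0.8 -0.4] op 0.355 jaw vs boxY deg -0.18 tilt [-0.014 -0.006 -1.   ]
   [-0.25  0.08  8.15]
   [4.74 0.06 8.21]
```

>>> drive_tool --series "-0.2 0 2.5 0 -1;-0.2 0 5.5 0 -1;-0.2 0 8 0 -1;-0.2 0 8.1 0 -1;-0.2 0 8.1 0 -1;-0.2 0 8.1 0 -1;-0.2 0 8.1 0 -1"

```text
time: 7.25
position: [0.7218, -0.036, 0.1732]
orientation: [0.113, 0.994, -0.003, -0.005]
force: [0.2, -0.1, -0.9]
opening: 0.004
```

```bash
python3 -c "
from h import *
c,s=np.cos,np.sin
plan(box(102,40,170),*[box(69.5-100*c(q)+8*s(q),40,83+100*s(q)+8*c(q)) for q in np.arange(1.57,-.01,-.157)])"
```

```text
t 7.25 pos [ 0.7218 -0.036   0.1732] F [ 0.2 -0.1 -0.9] op 0.004 jaw vs boxY deg -0.18 tilt [-0.01  -0.005 -1.   ]
   [2.82 0.06 0.34]
   [ 5.29  0.04 -0.94]
   [ 6.87  0.03 -0.92]
   [ 8.42  0.03 -0.66]
   [ 9.91  0.03 -0.17]
   [11.31  0.03  0.56]
   [12.57  0.03  1.49]
   [13.68  0.04  2.61]
   [14.59  0.05  3.89]
   [15.3   0.05  5.3 ]
   [15.77  0.06  6.8 ]
   [16.01  0.07  8.36]
```

>>> drive_tool --series "1.5 0 0 0 -1;2.8 0 -0.2 0 -1;4 0 -0.6 0 -1;5.3 0 -0.9 0 -1;6.1 0 -0.9 0 -1;6.9 0 -0.9 0 -1;7.6 0 -0.8 0 -1;8.4 0 -0.7 0 -1"

```text
time: 7.92
position: [0.64, -0.017, 0.1815]
orientation: [0.113, 0.994, -0.003, -0.004]
force: [1.9, -1.1, 0.8]
opening: 0.008
```

```bash
python3 -c "
from h import *
c,s=np.cos,np.sin
plan(*[box(69.5-100*c(q)+8*s(q),40,83+100*s(q)+8*c(q)) for q in np.arange(1.57,-.01,-.157)])
save(capture('side'),'lid1')"
```

```text
t 7.92 pos [ 0.64   -0.017   0.1815] F [ 1.9 -1.1  0.8] op 0.008 jaw vs boxY deg -0.19 tilt [-0.009 -0.005 -1.   ]
   [-3.1   0.04 -0.17]
   [-1.53  0.03 -0.16]
   [0.02 0.03 0.09]
   [1.52 0.03 0.59]
   [2.91 0.03 1.31]
   [4.18 0.03 2.25]
   [5.28 0.03 3.37]
   [6.2  0.04 4.64]
   [6.91 0.05 6.05]
   [7.38 0.06 7.55]
   [7.62 0.07 9.11]
```

View pics/lid1.png

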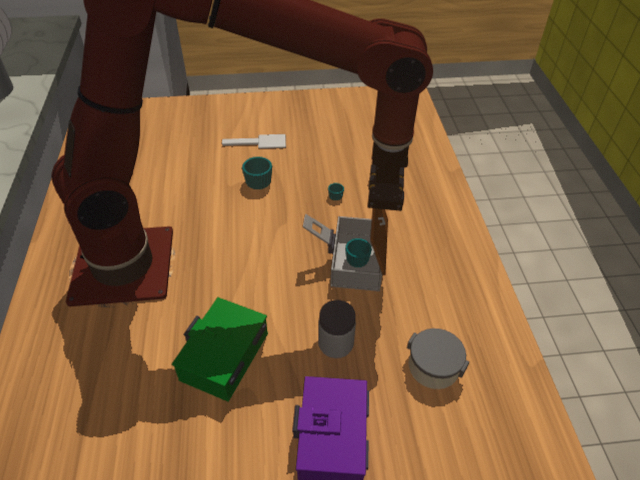

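The lid at (380,240) has swung forward past upright, and the cup at (358,252) is undisturbed. I'll continue along the arc.

>>> drive_tool --series "0.8 0 0.3 0 -1;1.5 0 0.6 0 -1;2.9 0 1.3 0 -1;4.2 0 2.3 0 -1;5.3 0 3.4 0 -1;6.2 0 4.6 0 -1;6.9 0 6 0 -1;7.4 0 7.5 0 -1"

```text
time: 8.63
position: [0.5648, -0.0001, 0.106]
orientation: [0.113, 0.994, -0.003, -0.005]
force: [1.5, 0.1, 0.4]
opening: 0.007
```

```bash
python3 -c "
from h import *
plan(box(-30,40,94),box(-30,40,91))"
```

```text
t 8.63 pos [ 5.648e-01 -1.000e-04  1.060e-01] F [1.5 0.1 0.4] op 0.007 jaw vs boxY deg -0.17 tilt [-0.011 -0.005 -1.   ]
   [-0.08  0.05  1.2 ]
   [-0.09  0.05  1.5 ]
```

>>> drive_tool --series "0 0 0.5 0 -1;0 0 1 0 -1;0 0 1.3 0 -1;0 0 1.5 0 -1;0 0 1.5 0 -1"

```text
time: 9.05
position: [0.565, -0.0003, 0.0916]
orientation: [0.113, 0.994, -0.003, -0.005]
force: [-0.2, -0.8, 0.3]
opening: 0.004
```

```bash
python3 -c "
from h import *
plan(box(-30,40,91)); print(robot.get_state()['force'])"
```

```text
t 9.05 pos [ 5.65e-01 -3.00e-04  9.16e-02] F [-0.2 -0.8  0.3] op 0.004 jaw vs boxY deg -0.18 tilt [-0.011 -0.005 -1.   ]
   [-0.05  0.06  0.06]
[-0.18176347 -0.81220804  0.32540345]
```

>>> drive_tool --series "0 0 0.15 0 -1;0 0 0.3 0 -1;0 0 0.3 0 -1"

```text
time: 9.3
position: [0.5653, -0.0003, 0.0912]
orientation: [0.113, 0.994, -0.002, -0.005]
force: [-11.7, 0.6, 26.1]
opening: 0.007
```

>>> drive_tool --series "0 0 0.1 0 -1;0 0 0.2 0 -1;0 0 0.2 0 -1"

```text
time: 9.55
position: [0.5661, -0.0004, 0.0913]
orientation: [0.113, 0.994, -0.002, -0.005]
force: [-7.8, -0.1, 19.9]
opening: 0.007
```

```bash
python3 -c "
from h import *
c=capture('side'); p=cloud(c)
cv2.imwrite('pics/lid2.png',cv2.resize(c['color'][150:330,250:490,::-1],None,fx=3,fy=3))
plan(box(-30,40,91))
Q=(p-C); x=Q@EX*1e3; y=Q@EY*1e3; z=p[...,2]*1e3
for a in range(-60,70,15):
    m=(abs(x-a)<7)&(y<-30)&(y>-85)&(z>30)&(z<140); print(a,m.sum(),np.median(z[m]).round(1) if m.any() else '')"
```

```text
t 9.6 pos [ 5.661e-01 -4.000e-04  9.130e-02] F [-7.7  1.  19.4] op 0.005 jaw vs boxY deg -0.23 tilt [-0.009 -0.002 -1.   ]
   [0.06 0.04 0.03]
-60 83 71.4
-45 106 71.6
-30 102 71.4
-15 103 71.7
0 105 71.5
15 104 71.5
30 98 71.5
45 104 71.8
60 84 69.4
```

View pics/lid2.png

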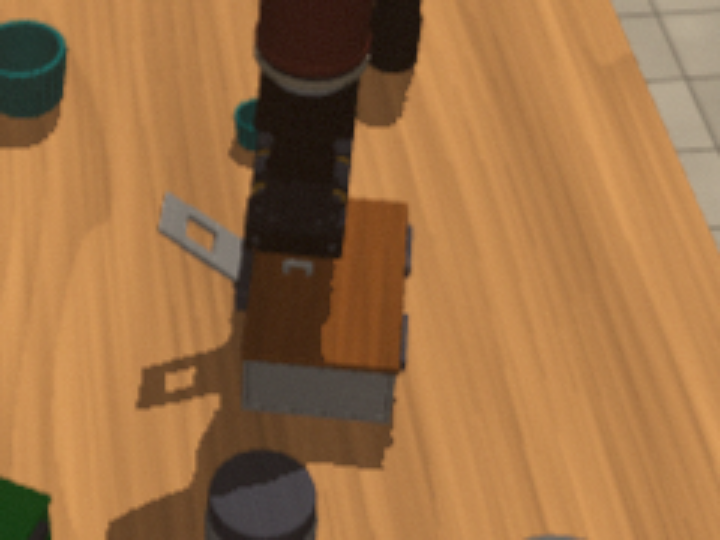

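The lid is flat: its top measures about 71.5 mm everywhere, against 72 nominal. Now I'll lift and go to the front of the hasp.

>>> drive_tool --series "0 0 -2 0 -1;0 0 -5 0 -1;0 0 -9 0 -1;0 0 -12.5 0 -1;0 0 -12.5 0 -1"

```text
time: 10.02
position: [0.571, -0.0005, 0.2239]
orientation: [0.114, 0.994, -0.0, 0.001]
force: [0.4, -0.7, -0.1]
opening: 0.008
```

```bash
python3 -c "
from h import *
plan(box(-157,0,220))
c=capture('side'); p=cloud(c); hsv=cv2.cvtColor(c['color'],cv2.COLOR_RGB2HSV)
Q=(p-C); x=Q@EX*1e3; y=Q@EY*1e3; z=p[...,2]*1e3
m=(x<-76)&(x>-160)&(abs(y)<40)&(z>74)&(z<145)
f=np.polyfit(x[m],z[m],1); print(m.sum(),f, np.pi-np.arctan(-f[0]), x[m].min(),z[m].max(),y[m].min(),y[m].max())
m=(x<0)&(x>-50)&(abs(y)<20)&(z>79)&(z<95); print('staple',m.sum(),x[m].mean(),y[m].mean(),z[m].max())"
```

```text
t 10.02 pos [ 5.710e-01 -5.000e-04  2.239e-01] F [ 0.4 -0.7 -0.1] op 0.008 jaw vs boxY deg -0.26 tilt [ 0.001 -0.    -1.   ]
   [13.22 -4.11  0.37]
355 [-0.81487789 19.29394481] 2.457845435026554 -137.71383914392842 133.0170093454566 -26.020971342428965 24.947491255977386
staple 23 -26.97671031165972 -1.0897811812189988 89.00289383355364
```

>>> drive_tool --series "3 -1 0.3 0 -1;6.5 -2 0.3 0 -1;10 -3 0.3 0 -1;13.2 -4.1 0.3 0 -1;13.2 -4.1 0.3 0 -1;13.2 -4.1 0.3 0 -1;13.2 -4.1 0.3 0 -1"

```text
time: 10.65
position: [0.4325, -0.0104, 0.218]
orientation: [0.114, 0.994, -0.0, -0.0]
force: [-1.0, -0.1, 0.5]
opening: 0.005
```

```bash
python3 -c "
from h import *
c,s=np.cos,np.sin
plan(box(-157,0,220),box(-157,0,137))"
```

```text
t 10.65 pos [ 0.4325 -0.0104  0.218 ] F [-1.  -0.1  0.5] op 0.005 jaw vs boxY deg -0.24 tilt [-0.001 -0.    -1.   ]
   [-0.05 -0.02 -0.2 ]
   [-0.05 -0.02  8.1 ]
```

>>> drive_tool --series "0 0 3 0 -1;0 0 6 0 -1;0 0 8 0 -1;0 0 8.1 0 -1;0 0 8.1 0 -1"

```text
time: 11.07
position: [0.4324, -0.0107, 0.1363]
orientation: [0.114, 0.994, -0.001, -0.002]
force: [0.2, -0.1, -0.5]
opening: 0.005
```

```bash
python3 -c "
from h import *
c,s=np.cos,np.sin
plan(box(-140,0,140),box(-110,0,155),*[box(-79.5+72*c(q)-2.5*s(q),0,95+72*s(q)+2.5*c(q)) for q in np.arange(1.57,.2,-.157)])"
```

```text
t 11.07 pos [ 0.4324 -0.0107  0.1363] F [ 0.2 -0.1 -0.5] op 0.005 jaw vs boxY deg -0.26 tilt [-0.003 -0.002 -1.   ]
   [-1.74  0.02 -0.38]
   [-4.74  0.02 -1.89]
   [-7.54  0.03 -3.09]
   [-8.67  0.04 -3.05]
   [-9.78  0.04 -2.82]
   [-10.84   0.05  -2.43]
   [-11.82   0.06  -1.88]
   [-12.71   0.06  -1.17]
   [-13.47   0.07  -0.34]
   [-14.1    0.07   0.6 ]
   [-14.57   0.08   1.62]
```

>>> drive_tool --series "-1.7 0 -0.2 0 -1;-3.2 0 -0.9 0 -1;-4.7 0 -1.8 0 -1;-6.1 0 -2.5 0 -1;-7.5 0 -3.1 0 -1;-8.7 0 -3 0 -1;-8.7 0 -3 0 -1"

```text
time: 11.65
position: [0.5204, -0.0306, 0.1679]
orientation: [0.114, 0.994, -0.001, 0.0]
force: [-0.6, -0.4, 0.4]
opening: 0.011
```

```bash
python3 -c "
from h import *
c,s=np.cos,np.sin
plan(*[box(-79.5+72*c(q)-2.5*s(q),0,95+72*s(q)+2.5*c(q)) for q in np.arange(1.57,.2,-.157)])
c=capture('side');cv2.imwrite('pics/hasp1.png',cv2.resize(c['color'][150:330,250:490,::-1],None,fx=3,fy=3))"
```

```text
t 11.65 pos [ 0.5204 -0.0306  0.1679] F [-0.6 -0.4  0.4] op 0.011 jaw vs boxY deg -0.26 tilt [-0.    -0.003 -1.   ]
   [ 1.46 -0.01  0.09]
   [ 0.33 -0.    0.14]
   [-0.77  0.    0.37]
   [-1.83  0.01  0.76]
   [-2.81  0.01  1.32]
   [-3.7   0.02  2.03]
   [-4.46  0.03  2.86]
   [-5.08  0.03  3.8 ]
   [-5.55  0.04  4.83]
```

View pics/hasp1.png

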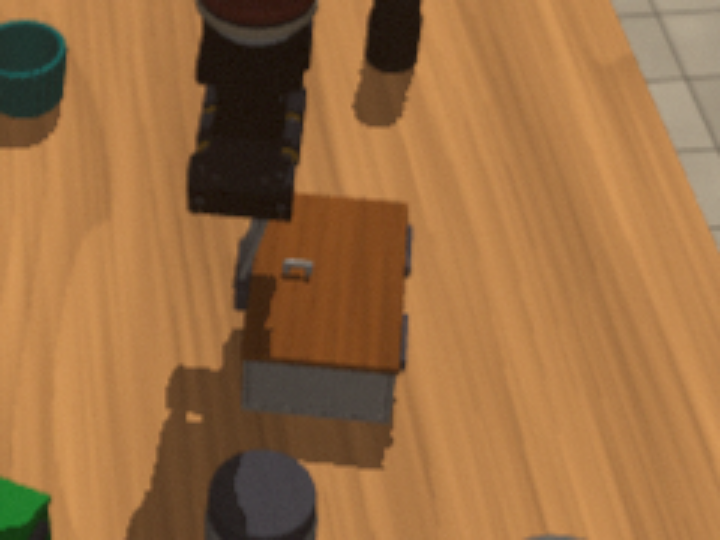

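The hasp leaf at crop (255,235) is now a little past upright. I'll continue the arc.

>>> drive_tool --series "-0.8 0 0.3 0 -1;-1.8 0 0.7 0 -1;-2.8 0 1.3 0 -1;-3.7 0 2 0 -1;-4.5 0 2.8 0 -1;-5.1 0 3.7 0 -1;-5.5 0 4.5 0 -1;-5.5 0 4.5 0 -1"

```text
time: 12.37
position: [0.5721, -0.043, 0.1206]
orientation: [0.114, 0.994, -0.002, -0.002]
force: [-0.2, 0.3, -0.5]
opening: 0.003
```

```bash
python3 -c "
from h import *
plan(box(5,0,140),box(5,0,97))"
```

```text
t 12.37 pos [ 0.5721 -0.043   0.1206] F [-0.2  0.3 -0.5] op 0.003 jaw vs boxY deg -0.27 tilt [-0.004 -0.003 -1.   ]
   [-1.9   0.07 -1.95]
   [-1.91  0.08  2.35]
```

>>> drive_tool --series "0 0 -1.2 0 -1;-1 0 -1.2 0 -1;-1.8 0.1 -1.2 0 -1;-1.8 0.1 -0.5 0 -1;-1.8 0.1 0.6 0 -1;-1.8 0.1 1.5 0 -1;-1.8 0.1 2.1 0 -1;-1.8 0.1 2.2 0 -1"

```text
time: 13.03
position: [0.5889, -0.0461, 0.0976]
orientation: [0.114, 0.993, -0.002, -0.003]
force: [-5.8, 0.4, 11.9]
opening: 0.004
```

>>> drive_tool --series "0 0 0.1 0 -1;0 0 0.2 0 -1;0 0 0.2 0 -1"

```text
time: 13.28
position: [0.5889, -0.0461, 0.0972]
orientation: [0.114, 0.993, -0.001, -0.003]
force: [-8.7, 0.9, 23.2]
opening: 0.002
```

```bash
python3 -c "
from h import *
plan(box(5,0,140),box(5,0,97))"
```

```text
t 13.28 pos [ 0.5889 -0.0461  0.0972] F [-8.7  0.9 23.2] op 0.002 jaw vs boxY deg -0.29 tilt [-0.005 -0.002 -1.   ]
   [-0.18 -0.02 -4.28]
   [-0.2  -0.    0.02]
```

The press is firm, with the tip 78 mm above the counter, where the flat leaf's top should be. Now I'll lift away and check.

>>> drive_tool --series "0 0 -2 0 -1;0 0 -5 0 -1;0 0 -9 0 -1;0 0 -13 0 -1;0 6 -16 0 -1;0 10 -18 0 -1;0 14 -18 0 -1;0 14 -18 0 -1"

```text
time: 13.95
position: [0.6219, 0.0958, 0.2773]
orientation: [0.112, 0.994, -0.0, -0.002]
force: [-0.4, 0.9, -1.2]
opening: 0.008
```

```bash
python3 -c "
from h import *
plan()
c=capture('side');cv2.imwrite('pics/end.png',c['color'][...,::-1]);p=cloud(c)
Q=(p-C); x=Q@EX*1e3; y=Q@EY*1e3; z=p[...,2]*1e3
for a in range(-60,70,15):
    m=(abs(x-a)<7)&(y<-30)&(y>-85)&(z>30)&(z<140); h=(abs(x-a)<7)&(abs(y)<20)&(abs(y)>14)&(z>30)&(z<140)
    print(a,'lid',m.sum(),np.median(z[m]).round(1),'mid',h.sum(),np.median(z[h]).round(1))"
```

```text
t 13.95 pos [0.6219 0.0958 0.2773] F [-0.4  0.9 -1.2] op 0.008 jaw vs boxY deg -0.07 tilt [-0.005  0.    -1.   ]
-60 lid 82 71.7 mid 28 77.4
-45 lid 106 71.7 mid 22 77.6
-30 lid 101 71.5 mid 24 77.7
-15 lid 104 71.6 mid 26 76.4
0 lid 106 71.8 mid 24 77.7
15 lid 107 71.7 mid 25 72.5
30 lid 105 72.0 mid 21 71.6
45 lid 104 71.9 mid 23 71.4
60 lid 86 69.6 mid 12 72.2
```

View pics/end.png

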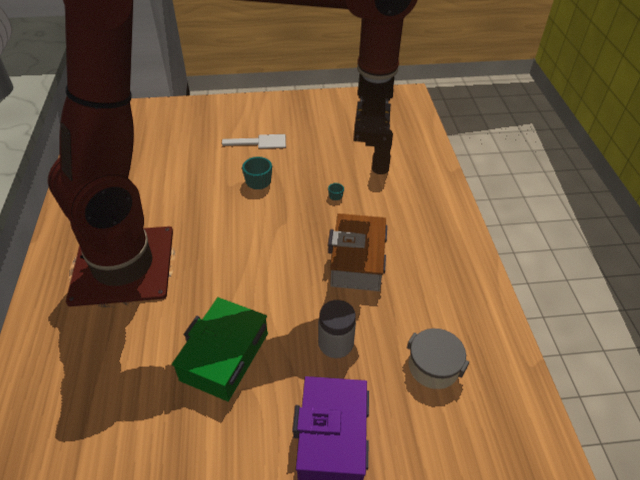

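The hasp at (348,240) lies flat with the staple through its slot. The bystanders and look-alikes haven't moved, and the arm is clear of everything. Handing the job in.

>>> drive_tool --series "0 0 0 0 -1;0 0 0 0 -1"

```text
time: 14.17
position: [0.6217, 0.1027, 0.2757]
orientation: [0.108, 0.994, 0.001, -0.003]
force: [-0.5, 0.0, -0.7]
opening: 0.005
```

```bash
python3 -c "
from h import *
plan(); print(robot.finish_job())"
```

```text
t 14.17 pos [0.6217 0.1027 0.2757] F [-0.5  0.  -0.7] op 0.005 jaw vs boxY deg 0.41 tilt [-0.007  0.002 -1.   ]
the job is handed in; nothing more can be done
None
```

I placed the middle-sized cup upright in the lunchbox, shut the lid, swung the hasp flat over the catch, and handed the job in at 14.2 s.

- **Cup:** it was standing upright on the box floor when I last saw it, just before the lid closed over it.
- **Lid:** its top measures about 71.7 mm all along (72 mm is fully shut). The one exception is the back edge, which read 69.6 mm; I put that down to edge pixels.
- **Hasp:** the leaf top is level at about 77.5 mm along its length, with the staple showing through the slot. One spot beside the slot read 76.4 mm.
- **Everything else:** by eye, the jar, glass container, paddle and look-alikes are where they started. The gripper partly hid the grinder in the last picture; the arm made no contact there.
- **Forces:** the highest wrist force reading was about 29 N, while pressing the lid down. The arm was touching nothing at hand-in, and no check failed.

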